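Sanitise the ointment spatula and stack the mixing cups

ROBOT

A 6-joint arm with a two-finger parallel gripper is mounted at the origin on the work surface. World frame = base frame: x ahead of the robot, y to its left, z up, the work surface at z = 0. Lengths are in m, angles in degrees, forces in N, time in s.
With the tool pointing down it reaches from about 0.25 to 0.725 m from the base axis. Payload 9.7 kg.
Tool frame: the origin (TCP) lies between the finger pads; the fingertips stand bot.tcp_to_tips ahead of it and the grasp point (between the pads) lies 2 mm behind it (bot.tcp_to_tips is the distance from the TCP to the fingertips, in m); z points along the fingers, y is the line along which they close (so a half turn about z gives the same grasp; the last joint's range is limited). The gripper opens to 85 mm and grips with 20 to 120 N. Pads are 22 mm wide; open, the fingers measure 114 mm over their backs; the gripper's body (76 mm by 85 mm) begins 54 mm behind the grasp point. The pads swing forward as they close: fully open they stand 13 mm farther back than shut.
Start: joints at [-72.995, 4.979, 10.078, 95.1, 0, 90], TCP at [0.161, -0.526, 0.248] pointing down, gripper open.
Joint ranges: [-179.16, 179.16], [-48.56, 103.87], [-65.8, 70.77], [-126.05, 130.52], [-82.76, 87.17], [-180, 180]. Speed limits (degrees/s): [127.2, 127.2, 147.25, 180, 180, 180].

INTERFACE

Orientations are given as [roll, pitch, yaw] about the fixed x, y, z axes, in that order (R = Rz(yaw) Ry(pitch) Rx(roll)).
In Python, from workcell import sensors, camera, camera_params, bot gives the robot as it stands.
- The arm moves only by the tool apply_moves, never from a script. Its argument "motion" is a list of rows, each an object with "jaw": the opening, from -1 (shut) to 1 (fully open); "xyz": the shift along the tool's x, y, z in mm, a list of three; "twist": the turn about the tool's z in rad. A call has 1 to 5 rows; each row is the pose to reach, as a shift and turn from the pose commanded when the call began, along the tool's axes at that moment; what a row does not reach only later rows make up. A row lasts 1/8 s, in which the tool goes at most 62.5 mm and 10.7 degrees, less where a joint would pass 70% of its speed; a pose out of reach is approached as far as the arm can. A call with a gripper value outside its range is refused whole. The fingers move at their own pace and stop on an object; "grip_force" is the grip in N (left out, the last holds). Time passes only in rows, so rows that repeat a pose let the fingers close. It gives the time, the measured TCP pose, the force, the opening and the grip force at its end, in the units of the state.
- sensors.get_obs(): the state, without advancing time (a new reading comes with each control period).
- camera(name): name is "side" or "top"; returns (picture, depth): 480x640x3 uint8, red, green, blue; 480x640 float32, m along the optical axis (not along the pixel's ray), 0 where there is no reading.
- camera_params(name): a dict with "mtx" (3x3 intrinsics, pixels), "rvec" (rotation vector, rad) and "tvec" (3), from world to camera coordinates, as OpenCV has them. Camera axes: x right, y down, z forward; pixel columns grow to the right and rows downward; lengths in m; the calibration is good to about 2 mm. A picture is of the moment at which its call begins. camera_params takes no time and is no camera call.
- bot.job_done(): hands the job in; it is judged then, once.
The state is a dict: "time": time; "q": joint angles; "qd": joint speeds; "joint_efforts": joint torques, N m; "ee_pos": TCP position; "tcp_rot": TCP orientation; "wrist_force": force on the tool from outside, world axes, zero at the start; "torque": the same for the moment, N m; "opening": finger opening in m; "grasp_force": force on a finger pad.
Only numpy, scipy, OpenCV 4.12 (cv2) and the standard library are available. Lean on these libraries where they do the work, as an engineer would, in place of code of your own. Each camera call takes 0.05 s, during which the arm holds its last target. There are 200 camera calls.

TASK

Get the ointment-mixing place ready for the next prescription: take the spatula from its fork stand, lower its blade fully into the open well of the sanitiser, hold it there for a second without bumping the well, and hang it back on the fork by its collar. Also lower the white mixing cup into the lavender one, where that stands, so that the two are nested upright and fully down. Drop nothing, and leave the bottle, jar and carton alone.

Things in the scene. Friction and masses are not known exactly. Their poses are not given: they have to be found in the camera images.
- spatula: Ointment spatula, 185 mm long, about 90 g, hanging upright on the fork stand. Origin: centre of the underside of its blue collar, z up along the handle. Collar: disc 36 mm across, z 0 to 6 mm. Handle: blue round bar 20 mm across, z 6 to 80 mm; grip it from above. Below: steel stem 9 mm across to z -45 mm, then a flat blade 30 mm wide (y), 3 mm thick, to z -105 mm.
- spatula_tip (a point): Centre of the blade's lower end, 105 mm below the spatula's origin.
- stand: Fixed fork stand, origin at its underside's centre, front -x. Lavender base 110 x 100 x 10 mm; white post at x 30 to 42 mm; two steel prongs from it to x -55 mm, top at z 135 mm, each 10 mm thick and wide, gap between them 18 mm, open to the front. The prongs end in lips 5 mm high: lift the collar 10 to 20 mm and pull out along -x; hang back in reverse.
- stand_hang (a point): Point between the prongs, level with their top, 28 mm before the stand's origin (-x), where the centre of the collar's underside hangs.
- sanitiser: Fixed white box 110 x 110 x 90 mm with a lavender foot and a dark display on its front (-x); origin at the centre of its underside. In the middle of its top is an open round well 65 mm across and 78 mm deep.
- sanitiser_well (a point): Centre of the well's mouth, level with the box's top (90 mm above the table).
- cup_white: White mixing cup, loose, about 120 g, 84 mm high, 40 mm across at the foot, widening to 66 mm at 72 mm up, straight from there to the rim. Wall 3 mm; inner floor 34 mm above the underside. Origin: centre of the underside, z up. Nested in its like it stands 34 mm higher than that one; grip it only by its top 25 mm, to keep the fingers off the lower rim.
- cup_lavender: Lavender mixing cup, loose, same shape as the white one, origin at the centre of the underside, z up.
- amber_bottle: Bystander: amber bottle 52 mm across, 110 mm high; origin at the centre of its underside.
- tablet_jar: Bystander: white jar with orange lid, 56 mm across, 90 mm high; origin at the centre of its underside.
- carton: Bystander: green carton 40 x 60 x 85 mm; origin at the centre of its underside.
Things that resemble listed ones, but are neither listed nor needed, are in the scene too. What is shaped like the stand but yellow is not meant.

How it is judged (in metres and radians):
On the way:
1. the spatula, held in the fingers, has its tip at least 50 mm below the mouth of the sanitiser's well, for 0.8 s (z of spatula_tip in the frame of sanitiser_well below -0.05 m and horizontal distance between spatula_tip and sanitiser_well below 0.032 m and contact force between the fingers and spatula above 0.5 N), for 0.8 s.
At the end, for the whole second after the job is handed in: Spatula at rest on the fork, collar within 4 mm in height and 15 mm sideways of the hang point, tilt under 0.12 rad. White cup at rest in the lavender one, 34 mm (within 4) above it, axes within 5 mm, tilts under 0.1 rad; lavender cup on the table, moved less than 30 mm (horizontal distance between spatula and stand_hang below 0.015 m and z of spatula in the frame of stand_hang between -0.004 and 0.004 m and angle between spatula's own z axis and vertical below 0.12 rad and horizontal distance between cup_white and cup_lavender below 0.005 m and z of cup_white in the frame of cup_lavender between 0.03 and 0.038 m and angle between each of cup_lavender, cup_white's own z axis and vertical below 0.1 rad and height (world z) of cup_lavender between -0.006 and 0.006 m and distance of cup_lavender from where it was at the start of the episode below 0.03 m and linear speed of each of spatula, cup_white, cup_lavender below 0.02 m/s); the robot touches nothing.
It fails at once if the spatula bumps the sanitiser with more than 5 N (contact force between spatula and sanitiser above 5 N).
It fails at once if the spatula or a cup is dropped: moves faster than 0.7 m/s with no finger on it ((linear speed of spatula above 0.7 m/s and contact force between the fingers and spatula below 0.1 N) or (linear speed of cup_white above 0.7 m/s and contact force between the fingers and cup_white below 0.1 N) or (linear speed of cup_lavender above 0.7 m/s and contact force between the fingers and cup_lavender below 0.1 N)).
It fails at once if the bottle, jar or carton is moved by more than 20 mm or tipped by more than 0.3 rad (distance of any of amber_bottle, tablet_jar, carton from where it was at the start of the episode above 0.02 m or angle between any of amber_bottle, tablet_jar, carton's own z axis and vertical above 0.3 rad).
It also fails if it takes over 70 s, if anything falls off the work surface, if the arm or the gripper's body presses on something with over 40 N, if the wrist force passes 120 N, or if a joint passes its speed limit or range.

## Working session

There is one attempt and no reset: what is moved stays moved. The work goes in short steps, Python scripts to look and compute and a tool call to move; the robot and the scene stay as the last step left them, time stands still between calls to the robot, and variables do not carry over. Pictures are saved under pics/ and viewed, at most 10 in all, crops included, and the job is handed in when it is done.

Besides the shell and the picture viewer there is one more tool, called after "Emit:" as a command line: name --argument value ..., lists and objects as JSON in quotes. apply_moves: Moves the arm, as the interface text tells. Its arguments: {"type":"object","properties":{"motion":{"type":"array","items":{"type":"object","properties":{"jaw":{"type":"number"},"xyz":{"type":"array","items":{"type":"number"}},"twist":{"type":"number"}}}},"grip_force":{"type":"number"}},"required":["motion"]}

```bash
ls; mkdir -p pics
cat > h.py <<'E'
import numpy as np, cv2
from workcell import sensors, camera, camera_params, bot
def cloud(name):
    im,d=camera(name); p=camera_params(name); R,_=cv2.Rodrigues(np.array(p['rvec'],float)); K=np.array(p['mtx']); t=np.array(p['tvec']).ravel()
    v,u=np.mgrid[:480,:640]; 
    c=np.stack([(u-K[0,2])/K[0,0]*d,(v-K[1,2])/K[1,1]*d,d],-1)
    w=(c-t)@R; w[d==0]=np.nan
    return im,d,w
def save(n,im): cv2.imwrite('pics/'+n+'.png',im[...,::-1])
E
python3 - <<'E'
from h import *
for n in ('side','top'):
    im,d,w=cloud(n); save(n,im); np.save('/tmp/'+n,w); np.save('/tmp/'+n+'_im',im)
    p=camera_params(n);R,_=cv2.Rodrigues(np.array(p['rvec'],float));print(n,-R.T@np.array(p['tvec']).ravel(),p['mtx'])
print(sensors.get_obs(),bot.tcp_to_tips)
E
```

```text
pics
side [0.0951393  0.71306768 1.0436028 ] [[622.15946456   0.         320.01046685]
 [  0.         622.15946456 237.41575312]
 [  0.           0.           1.        ]]
top [0.26268965 0.01216531 1.1193613 ] [[556.64280129   0.         335.71826785]
 [  0.         556.64280129 249.41368685]
 [  0.           0.           1.        ]]
{'time': 0.1, 'q': array([-7.29935570e+01,  5.00648648e+00,  1.00402860e+01,  9.50987865e+01,
       -7.25786024e-04,  9.00013011e+01]), 'qd': array([-0.06505158, -0.06233127,  0.13356685,  0.09816605, -0.03944375,
        0.01454293]), 'joint_efforts': array([-2.39100937e-04, -5.21561801e+01,  4.65652192e+01,  1.59686554e-02,
       -3.00680858e-05, -6.99898465e-06]), 'ee_pos': array([ 0.16080926, -0.52578353,  0.24767955]), 'tcp_rot': array([-1.79935013e+02,  7.27261357e-04,  1.70051427e+01]), 'wrist_force': array([ 0.64371388, -0.00663487,  0.5924449 ]), 'torque': array([ 0.03293334,  0.0302782 , -0.03786101]), 'grasp_force': 0.0, 'opening': 0.08512215942376065} 0.017
```

View pics/side.png

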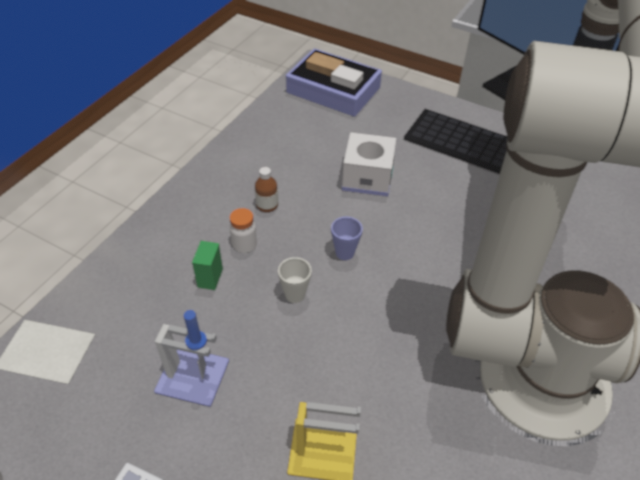

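View pics/top.png

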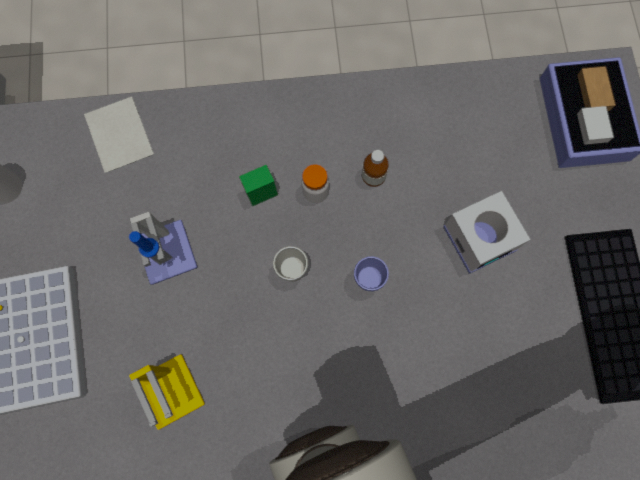

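The side view shows the lavender stand with the blue spatula at (195,330), the yellow decoy stand at (325,440), the white cup at (295,280), the lavender cup at (346,238) and the sanitiser at (370,160). In the top view these are at (143,244), (165,390), (291,263), (371,274) and (487,230).

Lookalikes in the top view:
- **Stand:** lavender with a blue handle (150,250), or yellow (165,390). I choose the lavender one.
- **Sanitiser:** white box with a round well (487,230), or lavender tray (590,112). I choose the white box.
- **White cup:** open cup (291,263), jar (315,180), or grey disc (5,183). I choose the open cup.
- **Lavender cup:** (371,274).

Run:
```python
from h import *
def circ(P):
    A=np.c_[2*P[:,:2],np.ones(len(P))]; s=np.linalg.lstsq(A,(P[:,:2]**2).sum(1),rcond=None)[0]
    return s[:2].round(4),np.sqrt(s[2]+s[0]**2+s[1]**2).round(4)
for n in ('top','side'):
    w=np.load(f'/tmp/{n}.npy'); im=np.load(f'/tmp/{n}_im.npy'); hsv=cv2.cvtColor(im,cv2.COLOR_RGB2HSV)
    print(n)
    box={'top':dict(white=(265,240,315,288),lav=(348,250,395,298),san=(435,185,535,280),stand=(120,200,205,290),bot=(360,148,392,190),jar=(298,162,333,197),car=(238,165,280,206)),
         'side':dict(white=(273,255,317,305),lav=(325,215,367,263),san=(335,128,402,195),stand=(145,300,235,410),bot=(250,165,283,214),jar=(225,207,260,252),car=(190,238,224,292))}[n]
    for k,(a,b,c,e) in box.items():
        W=w[b:e,a:c].reshape(-1,3); H=hsv[b:e,a:c].reshape(-1,3)
        ok=~np.isnan(W[:,0]); W=W[ok];H=H[ok]
        z=W[:,2]
        if k in('white','lav'):
            P=W[z>0.080]; print(k,'zmax',np.percentile(z,99.5).round(4),'rim',circ(P),len(P), P.mean(0).round(4))
        elif k=='san':
            P=W[(z>0.084)&(z<.1)].astype(np.float32); print(k,'z',np.median(P[:,2]),cv2.minAreaRect(P[:,:2].copy()),len(P))
        elif k=='stand':
            bl=(H[:,0]>100)&(H[:,0]<122)&(H[:,1]>190)
            P=W[bl]; print('blue n',len(P),'z',np.percentile(P[:,2],[1,25,50,75,99]).round(4))
            for lo,hi in((.128,.150),(.15,.17),(.17,.19),(.19,.209),(.209,.222)):
                Q=P[(P[:,2]>lo)&(P[:,2]<hi)]; 
                if len(Q): print(lo,len(Q),Q.mean(0).round(4),(Q.min(0)[:2]).round(4),(Q.max(0)[:2]).round(4))
            Q=W[(H[:,1]<60)&(z>.125)&(z<.143)].astype(np.float32); print('prong',len(Q),cv2.minAreaRect(Q[:,:2].copy()),np.median(Q[:,2]))
            Q=W[(z>.006)&(z<.014)].astype(np.float32); print('base',len(Q),cv2.minAreaRect(Q[:,:2].copy()))
        else:
            P=W[z>0.03]; print(k,P[:,:2].min(0).round(3),P[:,:2].max(0).round(3),z.max().round(3))
im=np.load('/tmp/top_im.npy'); im2=np.load('/tmp/side_im.npy')
a=cv2.resize(im[195:295,110:210],(400,400),interpolation=2); b=cv2.resize(im2[300:410,140:250],(400,400),interpolation=2)
save('crop',np.hstack([a,b]))
```

```text
top
white zmax 0.0859 rim (array([0.5032, 0.0675]), np.float64(0.0313)) 172 [0.502  0.0687 0.0833]
lav zmax 0.0863 rim (array([ 0.4674, -0.0834]), np.float64(0.0312)) 172 [ 0.4666 -0.083   0.0833]
san z 0.08973892 ((0.5331534147262573, -0.3238256275653839), (0.11066339910030365, 0.11285541951656342), 19.84505271911621) 2368
blue n 395 z [0.1371 0.141  0.1654 0.2077 0.2171]
0.128 158 [0.5422 0.3122 0.1409] [0.5292 0.2993] [0.5614 0.3327]
0.15 53 [0.5412 0.3122 0.1605] [0.5361 0.307 ] [0.5527 0.3233]
0.17 47 [0.541  0.3116 0.1804] [0.5359 0.3071] [0.5508 0.3199]
0.19 41 [0.5405 0.3113 0.1996] [0.5365 0.3068] [0.5481 0.3184]
0.209 96 [0.545  0.3156 0.214 ] [0.5361 0.3069] [0.5543 0.3246]
prong 507 ((0.56587153673172, 0.3221515119075775), (0.09859151393175125, 0.039215490221977234), 15.52231216430664) 0.13399547
base 1534 ((0.5993858575820923, 0.3234643340110779), (0.16422568261623383, 0.13551285862922668), 15.314208984375)
bot [ 0.667 -0.147] [ 0.716 -0.095] 0.114
jar [ 0.644 -0.023] [0.698 0.031] 0.095
car [0.652 0.085] [0.707 0.153] 0.09
side
white zmax 0.0866 rim (array([0.5028, 0.06
[... 269 characters left out ...]
407227) 1207Traceback (most recent call last):
  File "<stdin>", line 20, in <module>
    return _quantile_unchecked(
        a, q, axis, out, overwrite_input, method, keepdims, weights)
    return _ureduce(a,
                    func=_quantile_ureduce_func,
    ...<5 lines>...
                    overwrite_input=overwrite_input,
                    method=method)
    r = func(a, **kwargs)
    result = _quantile(arr,
                       quantiles=q,
    ...<2 lines>...
                       out=out,
                       weights=wgt)
    slices_having_nans = np.isnan(arr[-1, ...])
                                  ~~~^^^^^^^^^
IndexError: index -1 is out of bounds for axis 0 with size 0
```

Run:
```python
from h import *
for n,(a,b,c,e) in (('top',(120,200,205,290)),('side',(145,300,235,410))):
    w=np.load(f'/tmp/{n}.npy')[b:e,a:c].reshape(-1,3); im=np.load(f'/tmp/{n}_im.npy')[b:e,a:c]; H=cv2.cvtColor(im,cv2.COLOR_RGB2HSV).reshape(-1,3)
    ok=~np.isnan(w[:,0]); W=w[ok];H=H[ok];z=W[:,2]
    bl=(H[:,0]>100)&(H[:,0]<130)&(H[:,1]>150); P=W[bl]; print(n,bl.sum(),ok.sum())
    for lo,hi in((.137,.145),(.15,.18),(.18,.208),(.2085,.222)):
        Q=P[(P[:,2]>lo)&(P[:,2]<hi)].astype(np.float32)
        if len(Q)>4: print(lo,len(Q),Q.mean(0).round(4),Q[:,:2].min(0).round(4),Q[:,:2].max(0).round(4),cv2.minEnclosingCircle(Q[:,:2].copy()))
    Q=W[(H[:,1]<60)&(z>.13)&(z<.143)].astype(np.float32); print('prong',len(Q),cv2.minAreaRect(Q[:,:2].copy()),np.median(Q[:,2]))
    Q=W[(z>.007)&(z<.014)&(H[:,1]>50)&(H[:,0]>100)].astype(np.float32); print('base',len(Q),cv2.minAreaRect(Q[:,:2].copy()))
im=np.load('/tmp/top_im.npy'); im2=np.load('/tmp/side_im.npy')
a=cv2.resize(im[195:295,110:210],(400,400),interpolation=2); b=cv2.resize(im2[300:410,140:250],(400,400),interpolation=2)
save('crop',np.hstack([a,b]))
```

```text
top 431 7615
0.137 158 [0.5427 0.3129 0.1403] [0.529  0.2993] [0.5633 0.3346] ((0.5460471510887146, 0.31664028763771057), 0.01805451512336731)
0.15 81 [0.5413 0.312  0.1657] [0.5359 0.307 ] [0.5527 0.3233] ((0.54556804895401, 0.3166150450706482), 0.009996103122830391)
0.18 69 [0.5408 0.3116 0.1953] [0.5358 0.3068] [0.5505 0.3194] ((0.543331503868103, 0.31381121277809143), 0.008754098787903786)
0.2085 101 [0.5451 0.3158 0.214 ] [0.5361 0.3069] [0.5543 0.3258] ((0.5457567572593689, 0.3160618841648102), 0.010021853260695934)
prong 444 ((0.5659391283988953, 0.32206639647483826), (0.09852150082588196, 0.03899871185421944), 15.273077964782715) 0.13428524
base 1370 ((0.5717020034790039, 0.3226103186607361), (0.1103728786110878, 0.09886399656534195), 15.314208984375)
side 38 9865
0.137 38 [0.5349 0.3156 0.1414] [0.5302 0.304 ] [0.5434 0.3258] ((0.5380363464355469, 0.31494009494781494), 0.012262358330190182)
prong 630 ((0.5650232434272766, 0.3221608102321625), (0.09745412319898605, 0.04209025949239731), 15.618936538696289) 0.13483162
base 2009 ((0.5709508657455444, 0.3255239725112915), (0.10854795575141907, 0.09894199669361115), 15.334615707397461)
```

View pics/crop.png

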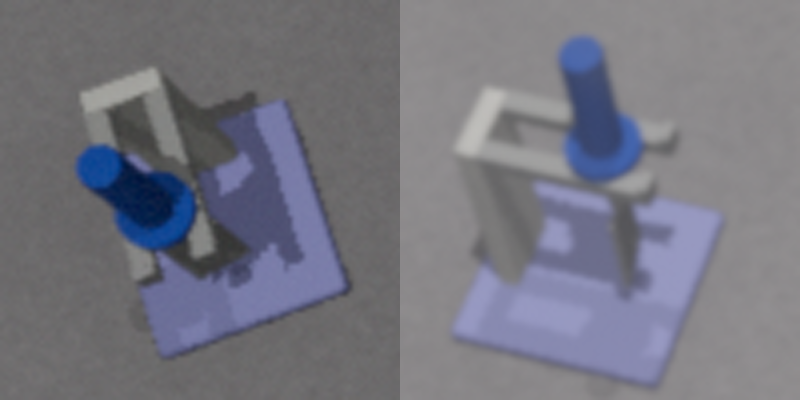

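The crop confirms the choice: the blue spatula hangs by its collar on the lavender stand (collar at crop pixel (155,210), post at (120,90)), and the prongs open towards -x. The stand's yaw is about 15.3° and the hang point is near (0.545, 0.316). The heights and sizes match the listed ones.

```bash
cat > go.py <<'E'
import sys
from h import *
from scipy.spatial.transform import Rotation as Ro
def go(*ts):
    o=sensors.get_obs(); R=Ro.from_euler('xyz',o['tcp_rot'],degrees=True)
    print('t',round(o['time'],2),'pos',(o['ee_pos']*1000).round(1),'rot',o['tcp_rot'].round(2),'F',o['wrist_force'].round(1),'op',round(o['opening'],4),'g',round(o['grasp_force'],1),'q',o['q'].round(0))
    for t in ts:
        print('shift mm',(R.inv().apply(np.array(t)-o['ee_pos'])*1000).round(1))
if __name__=='__main__': go(*[eval(a) for a in sys.argv[1:]])
E
python3 go.py "(.545,.316,.293)"
```

```text
t 0.1 pos [ 160.8 -525.8  247.7] rot [-179.94    0.     17.01] F [ 0.6 -0.   0.6] op 0.0851 g 0.0 q [-73.   5.  10.  95.  -0.  90.]
shift mm [ 613.6 -692.7  -44.5]
```

Emit:
apply_moves --motion '[{"xyz":[0,0,-45],"jaw":1,"twist":0.03},{"xyz":[200,-226,-45],"twist":0.03,"jaw":1},{"xyz":[200,-226,-45],"twist":0.03,"jaw":1},{"xyz":[200,-226,-45],"twist":0.03,"jaw":1},{"xyz":[200,-226,-45],"twist":0.03,"jaw":1}]'

```text
time: 0.72
ee_pos: [0.2648, -0.2967, 0.293]
tcp_rot: [-180.0, -0.0, 15.2]
wrist_force: [1.3, -0.2, 0.5]
opening: 0.0854
grasp_force: 0.0
```

```bash
python3 go.py "(.545,.316,.293)"
```

```text
t 0.72 pos [ 264.8 -296.7  293. ] rot [-1.7999e+02 -1.0000e-02  1.5250e+01] F [ 1.3 -0.2  0.5] op 0.0854 g 0.0 q [-48. -14.  -3. 101.   0. 117.]
shift mm [ 4.314e+02 -5.174e+02  1.000e-01]
```

Emit:
apply_moves --motion '[{"xyz":[195,-235,0],"jaw":1,"twist":-0.9},{"xyz":[195,-235,0],"jaw":1,"twist":-0.9},{"xyz":[195,-235,0],"jaw":1,"twist":-0.9},{"xyz":[195,-235,0],"jaw":1,"twist":-0.9},{"xyz":[195,-235,0],"jaw":1,"twist":-0.9}]'

```text
time: 1.35
ee_pos: [0.391, -0.0182, 0.2932]
tcp_rot: [180.0, -0.0, 67.2]
wrist_force: [1.8, -1.1, -0.4]
opening: 0.0853
grasp_force: 0.0
```

```bash
python3 go.py "(.545,.316,.293)"
```

```text
t 1.35 pos [391.  -18.2 293.2] rot [179.99  -0.    67.21] F [ 1.8 -1.1 -0.4] op 0.0853 g 0.0 q [ -3. -15.  -3. 102.  -0. 110.]
shift mm [3.677e+02 1.250e+01 2.000e-01]
```

Emit:
apply_moves --motion '[{"xyz":[300,10,0],"jaw":1,"twist":-0.66},{"xyz":[300,10,0],"jaw":1,"twist":-0.66},{"xyz":[300,10,0],"jaw":1,"twist":-0.66},{"xyz":[300,10,0],"jaw":1,"twist":-0.66},{"xyz":[300,10,0],"jaw":1,"twist":-0.66}]'

```text
time: 1.98
ee_pos: [0.5182, 0.2539, 0.2925]
tcp_rot: [-179.9, 0.0, 104.8]
wrist_force: [-0.3, 0.3, 1.0]
opening: 0.0856
grasp_force: 0.0
```

```bash
python3 go.py "(.545,.316,.293)"
```

```text
t 1.98 pos [518.2 253.9 292.5] rot [-1.7995e+02  1.0000e-02  1.0481e+02] F [-0.3  0.3  1. ] op 0.0856 g 0.0 q [ 26.  10.  21. 101.  -0. 101.]
shift mm [53.1 41.7 -0.6]
```

Emit:
apply_moves --motion '[{"xyz":[53,42,0],"jaw":1},{"xyz":[53,42,0],"jaw":1},{"xyz":[53,42,40],"jaw":1},{"xyz":[53,42,80],"jaw":1},{"xyz":[53,42,115],"jaw":1}]'

```text
validation failed for argument at $.mo...
```

Emit:
apply_moves --motion '[{"xyz":[0,0,0],"jaw":0.0},{"xyz":[0,0,0],"jaw":-0.4},{"xyz":[0,0,0],"jaw":-0.7},{"xyz":[0,0,0],"jaw":-1},{"xyz":[0,0,0],"jaw":-1}]' --grip_force 40

```text
validation failed for argument at $.mo...
```

```bash
python3 go.py "(.545,.316,.178)"
python3 - <<'E'
from h import *
save('g1',cv2.resize(cloud('side')[0][240:420,100:340],(800,600)))
E
```

```text
t 1.98 pos [518.2 253.9 292.5] rot [-1.7995e+02  1.0000e-02  1.0481e+02] F [-0.3  0.3  1. ] op 0.0856 g 0.0 q [ 26.  10.  21. 101.  -0. 101.]
shift mm [ 53.2  41.8 114.4]
```

View pics/g1.png

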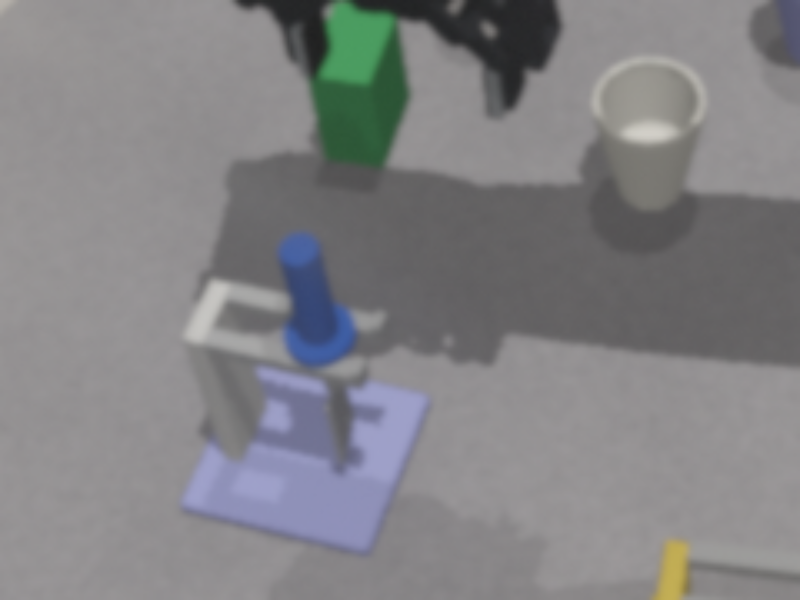

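The moves were refused, probably because "twist" was missing, so the arm hasn't moved. The picture shows the gripper at the top and the spatula still hanging at (320,300).

Emit:
apply_moves --motion '[{"xyz":[53,42,0],"jaw":1,"twist":0},{"xyz":[53,42,0],"jaw":1,"twist":0},{"xyz":[53,42,40],"jaw":1,"twist":0},{"xyz":[53,42,80],"jaw":1,"twist":0},{"xyz":[53,42,115],"jaw":1,"twist":0}]'

```text
time: 2.65
ee_pos: [0.5446, 0.3128, 0.1769]
tcp_rot: [-180.0, 0.0, 104.6]
wrist_force: [-0.7, 0.3, -0.9]
opening: 0.0855
grasp_force: 0.0
```

```bash
python3 go.py "(.5455,.316,.178)"
```

```text
t 2.65 pos [544.6 312.8 176.9] rot [-1.7997e+02  1.0000e-02  1.0465e+02] F [-0.7  0.3 -0.9] op 0.0855 g 0.0 q [ 30.  15.  14.  89.  -0. 105.]
shift mm [ 2.9  1.7 -1.1]
```

Emit:
apply_moves --motion '[{"xyz":[2,1,0],"jaw":0.0,"twist":0},{"xyz":[2,1,0],"jaw":-0.4,"twist":0},{"xyz":[2,1,0],"jaw":-0.8,"twist":0},{"xyz":[2,1,0],"jaw":-1,"twist":0},{"xyz":[2,1,0],"jaw":-1,"twist":0}]' --grip_force 40

```text
time: 3.28
ee_pos: [0.5461, 0.3159, 0.18]
tcp_rot: [179.8, -0.0, 104.7]
wrist_force: [1.4, -0.9, 7.1]
opening: 0.0192
grasp_force: 38.8
```

```bash
python3 go.py "(.5455,.316,.178)"
```

```text
t 3.27 pos [546.1 315.9 180. ] rot [ 1.7985e+02 -4.0000e-02  1.0466e+02] F [ 1.4 -0.9  7.1] op 0.0192 g 38.8 q [ 30.  15.  14.  89.  -0. 105.]
shift mm [ 0.2 -0.5  2. ]
```

Emit:
apply_moves --motion '[{"xyz":[0,0,-8],"jaw":-1,"twist":0},{"xyz":[0,0,-15],"jaw":-1,"twist":0},{"xyz":[0,0,-15],"jaw":-1,"twist":0},{"xyz":[0,-15,-15],"jaw":-1,"twist":0},{"xyz":[0,-35,-15],"jaw":-1,"twist":0}]'

```text
time: 3.9
ee_pos: [0.5113, 0.3066, 0.1927]
tcp_rot: [-180.0, 0.0, 104.7]
wrist_force: [-0.2, -0.0, -0.4]
opening: 0.019
grasp_force: 39.1
```

Emit:
apply_moves --motion '[{"xyz":[0,-30,0],"jaw":-1,"twist":0},{"xyz":[0,-60,0],"jaw":-1,"twist":0},{"xyz":[0,-70,-30],"jaw":-1,"twist":0},{"xyz":[0,-70,-70],"jaw":-1,"twist":0},{"xyz":[0,-70,-110],"jaw":-1,"twist":0}]'

```text
time: 4.53
ee_pos: [0.4435, 0.2889, 0.3044]
tcp_rot: [-180.0, 0.0, 104.7]
wrist_force: [-0.3, 1.1, -0.1]
opening: 0.0188
grasp_force: 39.4
```

```bash
python3 go.py "(.533,-.324,.290)"
python3 - <<'E'
from h import *
n='side'; im,d,w=cloud(n); save('g2',im); 
im,d,w=cloud('top'); H=cv2.cvtColor(im,cv2.COLOR_RGB2HSV); z=w[...,2]
m=(H[...,0]>100)&(H[...,0]<130)&(H[...,1]>170)&(z>.15)
print(m.sum(), np.nanmedian(w[m],0))
E
```

```text
t 4.53 pos [443.5 288.9 304.4] rot [-179.99    0.    104.68] F [-0.3  1.1 -0.1] op 0.0188 g 39.4 q [ 33.   4.  15. 101.  -0. 108.]
shift mm [-615.6  -68.7   14.5]
253 [0.44400983 0.28092083 0.27108716]
```

View pics/g2.png

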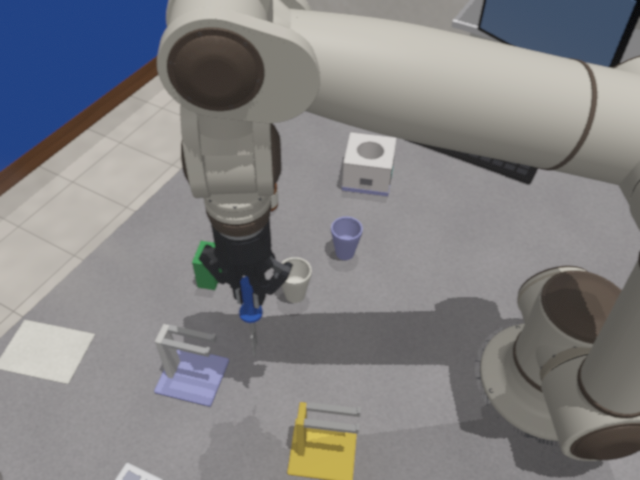

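The spatula is held cleanly and hangs upright, with its collar at (250,315). The stand is undisturbed at (190,375).

Emit:
apply_moves --motion '[{"xyz":[-40,-5,0],"jaw":-1,"twist":0},{"xyz":[-95,-10,0],"jaw":-1,"twist":0},{"xyz":[-155,-17,0],"jaw":-1,"twist":0},{"xyz":[-215,-24,0],"jaw":-1,"twist":0},{"xyz":[-275,-31,0],"jaw":-1,"twist":0}]'

```text
time: 5.25
ee_pos: [0.4834, 0.0133, 0.3024]
tcp_rot: [-180.0, -0.0, 104.7]
wrist_force: [2.7, 0.7, -1.1]
opening: 0.0188
grasp_force: 39.4
```

Emit:
apply_moves --motion '[{"xyz":[-60,-7,0],"jaw":-1,"twist":0},{"xyz":[-120,-14,0],"jaw":-1,"twist":0},{"xyz":[-180,-20,0],"jaw":-1,"twist":0},{"xyz":[-240,-26,0],"jaw":-1,"twist":0},{"xyz":[-290,-32,0],"jaw":-1,"twist":0}]'

```text
time: 5.88
ee_pos: [0.5259, -0.2758, 0.302]
tcp_rot: [-179.9, -0.0, 104.6]
wrist_force: [0.4, 0.3, -0.1]
opening: 0.0186
grasp_force: 39.4
```

```bash
python3 go.py "(.533,-.324,.300)"
```

```text
t 5.88 pos [ 525.9 -275.8  302. ] rot [-1.7995e+02 -5.0000e-02  1.0462e+02] F [ 0.4  0.3 -0.1] op 0.0186 g 39.4 q [-28.  13.  25. 102.   0.  48.]
shift mm [-48.4  -5.3   1.9]
```

Emit:
apply_moves --motion '[{"xyz":[-28,-3,0],"jaw":-1,"twist":0},{"xyz":[-48,-5,0],"jaw":-1,"twist":0},{"xyz":[-48,-5,0],"jaw":-1,"twist":0},{"xyz":[-48,-5,0],"jaw":-1,"twist":0}]'

```text
time: 6.38
ee_pos: [0.5333, -0.3207, 0.3028]
tcp_rot: [-180.0, -0.0, 104.7]
wrist_force: [0.2, -0.1, -0.8]
opening: 0.0189
grasp_force: 39.5
```

```bash
python3 go.py "(.533,-.324,.300)"
python3 - <<'E'
from h import *
im,d,w=cloud('side')
H=cv2.cvtColor(im,cv2.COLOR_RGB2HSV); z=w[...,2]
m=(H[...,0]>100)&(H[...,0]<130)&(H[...,1]>150)&(z>.15)
v,u=np.nonzero(m); print(m.sum(), np.nanmedian(w[m],0), np.nanmin(w[m],0),np.nanmax(w[m],0),u.mean(),v.mean())
n=~np.isnan(z)&(z>.1)&(z<.245)&(abs(w[...,0]-.533)<.06)&(abs(w[...,1]+.324)<.06)
for lo in np.arange(.1,.25,.02):
    k=n&(z>=lo)&(z<lo+.02); 
    if k.sum(): print(lo.round(2),k.sum(),w[k].mean(0).round(4))
u0,v0=int(u.mean()),int(v.mean()); save('g3',cv2.resize(im[v0-80:v0+100,u0-120:u0+120],(800,600)))
E
```

```text
t 6.38 pos [ 533.3 -320.7  302.8] rot [-1.7997e+02 -5.0000e-02  1.0467e+02] F [ 0.2 -0.1 -0.8] op 0.0189 g 39.5 q [-31.  17.  31. 103.   0.  44.]
shift mm [-3.2 -1.1  2.7]
280 [ 0.53042199 -0.31130722  0.2998873 ] [ 0.51936262 -0.32832498  0.26169984] [ 0.54645286 -0.30111715  0.34125767] 376.0678571428571 76.20714285714286
0.14 6 [ 0.5303 -0.3131  0.1557]
0.16 9 [ 0.5268 -0.3059  0.1672]
0.18 16 [ 0.5287 -0.3097  0.1876]
0.2 26 [ 0.5304 -0.3133  0.2129]
0.22 30 [ 0.5313 -0.3168  0.2299]
0.24 8 [ 0.5309 -0.3162  0.2422]Traceback (most recent call last):
  File "<stdin>", line 10, in <module>
cv2.error: OpenCV(4.12.0) /io/opencv/modules/imgproc/src/resize.cpp:4208: error: (-215:Assertion failed) !ssize.empty() in function 'resize'
```

Run:
```python
from h import *
im,d,w=cloud('side'); a=cv2.resize(im[30:180,326:426],(400,600),interpolation=2)
im,d,w=cloud('top'); b=cv2.resize(im[160:310,440:540],(400,600),interpolation=2); save('g3',np.hstack([a,b]))
im,d,w=cloud('side'); p=camera_params('side')
for o in ((.5333,-.3207,.2578),):
  for dz in (0,-.045,-.105): print(cv2.projectPoints(np.array([[o[0],o[1],o[2]+dz]]),np.array(p['rvec']),np.array(p['tvec']),np.array(p['mtx']),None)[0].ravel())
```

```text
[375.26322478  90.62655245]
[373.60676804 107.87032897]
[371.52154835 129.5775437 ]
```

View pics/g3.png

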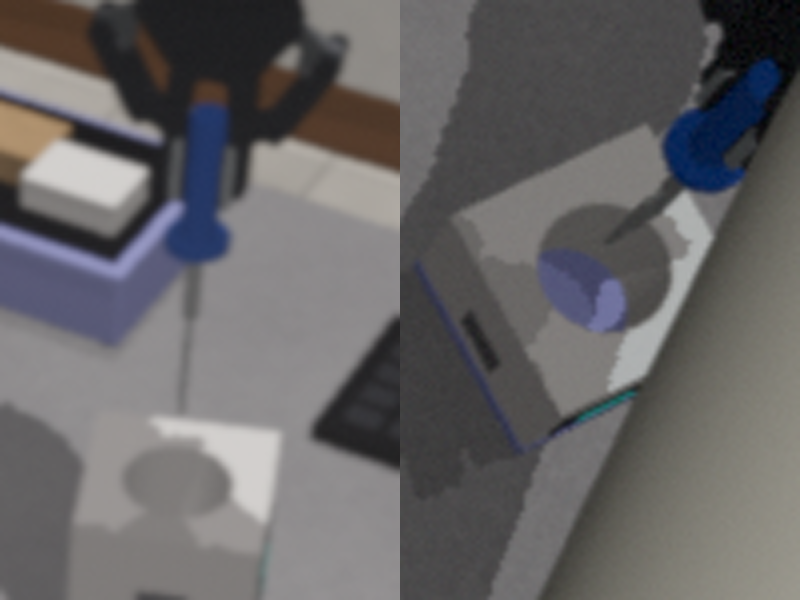

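The side view shows the spatula hanging above the well, tip at crop pixel (182,412), full-frame (371.5,133). In the top view the tip is at crop (608,242), full-frame (492,220.5). I triangulate the tip from these two.

Run:
```python
from h import *
P={}
for n in('side','top'):
    p=camera_params(n);R,_=cv2.Rodrigues(np.array(p['rvec'],float));P[n]=np.array(p['mtx'])@np.c_[R,np.ravel(p['tvec'])]
x=cv2.triangulatePoints(P['side'],P['top'],np.array([371.5,133.]),np.array([492,220.5])); print((x[:3]/x[3]).ravel())
w=np.load('/tmp/top.npy'); im=np.load('/tmp/top_im.npy')
# well centre from initial top view: non-top pixels inside the box top
m=(abs(w[...,0]-.533)<.045)&(abs(w[...,1]+.324)<.045)&(abs(w[...,2]-.09)<.006)
mm=np.zeros((480,640),np.uint8); mm[m]=255
c,h=cv2.findContours(mm,cv2.RETR_CCOMP,cv2.CHAIN_APPROX_NONE)
i=max([i for i in range(len(c)) if h[0][i][3]>=0],key=lambda i:len(c[i])); q=c[i][:,0]
W=w[q[:,1],q[:,0]].astype(np.float32); print(cv2.minEnclosingCircle(W[:,:2].copy()))
```

```text
[ 0.5268665  -0.30748871  0.15479563]
((0.5326666831970215, -0.3234300911426544), 0.03460121527314186)
```

Emit:
apply_moves --motion '[{"xyz":[-7,1,0],"jaw":-1,"twist":0},{"xyz":[-14,1,0],"jaw":-1,"twist":0},{"xyz":[-14,1,10],"jaw":-1,"twist":0},{"xyz":[-14,1,30],"jaw":-1,"twist":0},{"xyz":[-14,1,45],"jaw":-1,"twist":0}]' --grip_force 70

```text
time: 7.2
ee_pos: [0.5376, -0.3344, 0.2566]
tcp_rot: [-180.0, -0.1, 104.7]
wrist_force: [0.2, 0.3, -1.1]
opening: 0.0184
grasp_force: 68.3
```

```bash
python3 go.py "(.533,-.324,.175)"
python3 - <<'E'
from h import *
im,d,w=cloud('side'); a=cv2.resize(im[50:200,326:426],(400,600),interpolation=2)
im,d,w=cloud('top'); b=cv2.resize(im[160:310,440:540],(400,600),interpolation=2); save('g4',np.hstack([a,b]))
E
```

```text
t 7.2 pos [ 537.6 -334.4  256.6] rot [-1.7995e+02 -5.0000e-02  1.0466e+02] F [ 0.2  0.3 -1.1] op 0.0184 g 68.3 q [-32.  17.  25.  98.   0.  43.]
shift mm [11.2 -1.8 81.6]
```

View pics/g4.png

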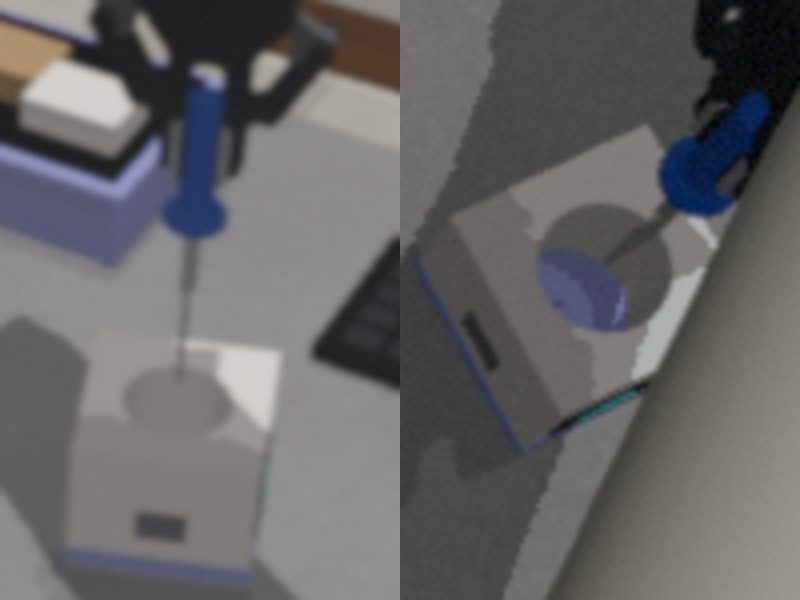

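The tip sits over the well mouth in both views: side (180,382) against the mouth centre at (178,400), top (608,262) against (605,267). I continue down.

Emit:
apply_moves --motion '[{"xyz":[-2,0,15],"jaw":-1,"twist":0},{"xyz":[-3,0,32],"jaw":-1,"twist":0},{"xyz":[-3,0,50],"jaw":-1,"twist":0},{"xyz":[-3,0,67],"jaw":-1,"twist":0},{"xyz":[-3,0,82],"jaw":-1,"twist":0}]'

```text
time: 7.92
ee_pos: [0.5386, -0.3375, 0.1753]
tcp_rot: [-180.0, -0.0, 104.7]
wrist_force: [-0.6, -0.0, -1.2]
opening: 0.0185
grasp_force: 68.4
```

Emit:
apply_moves --motion '[{"xyz":[0,0,0],"jaw":-1,"twist":0},{"xyz":[0,0,0],"jaw":-1,"twist":0},{"xyz":[0,0,0],"jaw":-1,"twist":0},{"xyz":[0,0,0],"jaw":-1,"twist":0},{"xyz":[0,0,0],"jaw":-1,"twist":0}]'

```text
time: 8.55
ee_pos: [0.5387, -0.3374, 0.1765]
tcp_rot: [180.0, 0.0, 104.7]
wrist_force: [-0.2, 0.1, -0.9]
opening: 0.018
grasp_force: 68.4
```

Emit:
apply_moves --motion '[{"xyz":[0,0,0],"jaw":-1,"twist":0},{"xyz":[0,0,0],"jaw":-1,"twist":0},{"xyz":[0,0,0],"jaw":-1,"twist":0},{"xyz":[0,0,0],"jaw":-1,"twist":0},{"xyz":[0,0,0],"jaw":-1,"twist":0}]'

```text
time: 9.18
ee_pos: [0.5386, -0.3374, 0.1763]
tcp_rot: [-180.0, 0.0, 104.7]
wrist_force: [0.3, 0.2, -1.0]
opening: 0.0184
grasp_force: 68.4
```

Emit:
apply_moves --motion '[{"xyz":[0,0,-15],"jaw":-1,"twist":0},{"xyz":[0,0,-35],"jaw":-1,"twist":0},{"xyz":[0,0,-60],"jaw":-1,"twist":0},{"xyz":[0,0,-95],"jaw":-1,"twist":0},{"xyz":[0,0,-128],"jaw":-1,"twist":0}]'

```text
time: 9.8
ee_pos: [0.5384, -0.3373, 0.3067]
tcp_rot: [179.9, 0.1, 104.7]
wrist_force: [1.1, -1.4, -1.1]
opening: 0.0183
grasp_force: 68.4
```

```bash
python3 go.py "(.48,.0,.302)" "(.4435,.289,.302)"
```

```text
t 9.8 pos [ 538.4 -337.3  306.7] rot [1.7995e+02 6.0000e-02 1.0467e+02] F [ 1.1 -1.4 -1.1] op 0.0183 g 68.4 q [-32.  20.  34. 104.  -0.  43.]
shift mm [341.1  28.9   4.4]
shift mm [629.9  66.7   4.2]
```

Emit:
apply_moves --motion '[{"xyz":[20,2,0],"jaw":-1,"twist":0},{"xyz":[60,6,0],"jaw":-1,"twist":0},{"xyz":[115,12,0],"jaw":-1,"twist":0},{"xyz":[170,18,0],"jaw":-1,"twist":0},{"xyz":[225,24,0],"jaw":-1,"twist":0}]'

```text
time: 10.42
ee_pos: [0.5043, -0.1121, 0.3056]
tcp_rot: [179.9, 0.0, 104.7]
wrist_force: [0.9, 0.5, 0.2]
opening: 0.0186
grasp_force: 68.5
```

Emit:
apply_moves --motion '[{"xyz":[55,6,0],"jaw":-1,"twist":0},{"xyz":[110,12,0],"jaw":-1,"twist":0},{"xyz":[165,18,0],"jaw":-1,"twist":0},{"xyz":[220,23,0],"jaw":-1,"twist":0},{"xyz":[275,29,0],"jaw":-1,"twist":0}]'

```text
time: 11.05
ee_pos: [0.4626, 0.1614, 0.3058]
tcp_rot: [179.9, -0.0, 104.7]
wrist_force: [0.9, 0.5, 0.1]
opening: 0.0184
grasp_force: 68.5
```

Emit:
apply_moves --motion '[{"xyz":[50,5,0],"jaw":-1,"twist":0},{"xyz":[85,9,0],"jaw":-1,"twist":0},{"xyz":[110,11,0],"jaw":-1,"twist":0},{"xyz":[125,13,0],"jaw":-1,"twist":0},{"xyz":[125,13,0],"jaw":-1,"twist":0}]'

```text
time: 11.68
ee_pos: [0.4441, 0.2844, 0.3047]
tcp_rot: [180.0, 0.0, 104.7]
wrist_force: [0.2, 0.1, -0.5]
opening: 0.0184
grasp_force: 68.5
```

```bash
python3 go.py "(.4435,.289,.302)"
python3 - <<'E'
from h import *
im,d,w=cloud('side'); p=camera_params('side')
u,v=cv2.projectPoints(np.array([[.4435,.289,.21]]),np.array(p['rvec']),np.array(p['tvec']),np.array(p['mtx']),None)[0].ravel().astype(int)
a=cv2.resize(im[v-75:v+75,u-50:u+50],(400,600),interpolation=2); print(u-50,v-75)
im,d,w=cloud('top'); p=camera_params('top')
u,v=cv2.projectPoints(np.array([[.4435,.289,.21]]),np.array(p['rvec']),np.array(p['tvec']),np.array(p['mtx']),None)[0].ravel().astype(int)
b=cv2.resize(im[v-75:v+75,u-50:u+50],(400,600),interpolation=2);print(u-50,v-75); save('g5',np.hstack([a,b]))
E
```

```text
t 11.68 pos [444.1 284.4 304.7] rot [179.99   0.   104.73] F [ 0.2  0.1 -0.5] op 0.0184 g 68.5 q [ 33.   4.  15. 101.  -0. 108.]
shift mm [4.7 0.6 2.7]
203 255
103 219
```

View pics/g5.png

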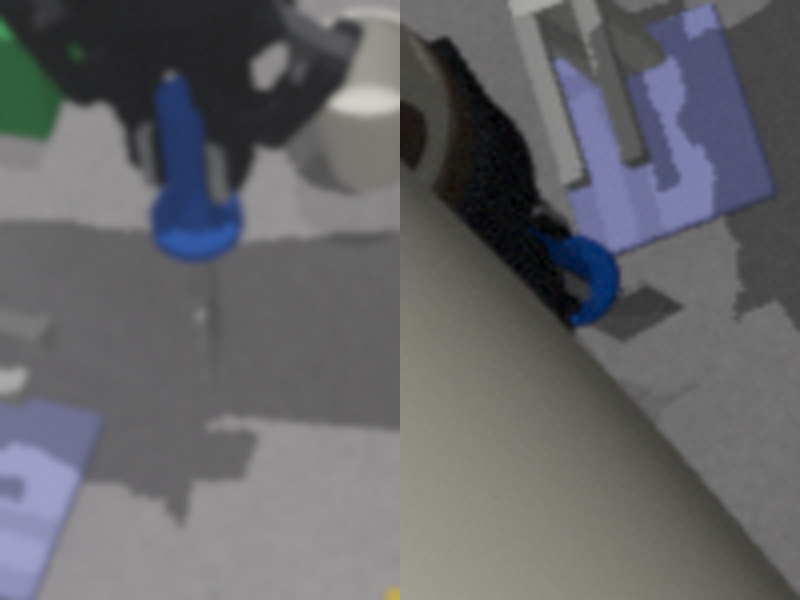

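The spatula is still held, with its collar at side crop (197,220) and top crop (590,280). I measure the collar's offset from the TCP numerically.

```bash
cat > collar.py <<'E'
from h import *
from scipy.optimize import least_squares
def collar():
    o=sensors.get_obs()['ee_pos']; A=[]
    for n in('side','top'):
        im,d,w=cloud(n); H=cv2.cvtColor(im,cv2.COLOR_RGB2HSV); z=w[...,2]
        m=(H[...,0]>100)&(H[...,0]<130)&(H[...,1]>150)&(np.linalg.norm(w[...,:2]-o[:2],axis=-1)<.06)&(z>o[2]-.075)
        P=w[m]; C=P[P[:,2]<o[2]-.028]; A.append(C)
        print(n,len(P),len(C),'z',C[:,2].min().round(4),C[:,2].max().round(4),'min',C.min(0).round(4),'max',C.max(0).round(4),'circ',cv2.minEnclosingCircle(C[:,:2].astype(np.float32)))
        if len(C)>20:
            s=np.linalg.lstsq(np.c_[C[:,:2]-o[:2],np.ones(len(C))],C[:,2],rcond=None)[0]; print('slope',s.round(3))
    U=np.vstack(A).astype(np.float32); print('union',cv2.minEnclosingCircle(U[:,:2].copy()),'tcp',o.round(4))
collar()
E
python3 collar.py
python3 - <<'E'
from h import *
P={}
for n in('side','top'):
    p=camera_params(n)
    for z in (.2595,.2655): print(n,cv2.projectPoints(np.array([[.4441,.2844,z]]),np.array(p['rvec']),np.array(p['tvec']),np.array(p['mtx']),None)[0].ravel())
E
```

```text
side 471 197 z 0.2621 0.2766 min [0.4256 0.2757 0.2621] max [0.4616 0.3028 0.2766] circ ((0.4440632164478302, 0.28564998507499695), 0.019236816093325615)
slope [-0.042 -0.012  0.267]
top 263 160 z 0.2591 0.2761 min [0.4265 0.2661 0.2591] max [0.4607 0.2873 0.2761] circ ((0.4435849189758301, 0.2802264094352722), 0.01719130016863346)
slope [0.028 0.031 0.266]
union ((0.4436482787132263, 0.2849864363670349), 0.019369084388017654) tcp [0.4444 0.2833 0.3046]
side [252.3731274  309.92492269]
side [252.10665994 307.6474616 ]
top [146.32937195 288.93411483]
top [145.07835987 288.25935548]
```

```bash
python3 go.py "(.4447,.288,.196)" "(.5460,.3157,.196)" "(.546,.3157,.18)"
```

```text
t 11.88 pos [444.4 283.1 304.6] rot [179.99   0.   104.61] F [ 0.1 -0.2 -1.1] op 0.0185 g 68.5 q [ 33.   3.  15. 101.  -0. 108.]
shift mm [  4.7   1.5 108.6]
shift mm [  5.9 106.5 108.6]
shift mm [  5.9 106.5 124.6]
```

Emit:
apply_moves --motion '[{"xyz":[6,0,30],"jaw":-1,"twist":0},{"xyz":[6,0,70],"jaw":-1,"twist":0},{"xyz":[6,0,100],"jaw":-1,"twist":0},{"xyz":[6,0,108],"jaw":-1,"twist":0},{"xyz":[6,0,108],"jaw":-1,"twist":0}]'

```text
time: 12.5
ee_pos: [0.4429, 0.2894, 0.1969]
tcp_rot: [180.0, -0.0, 104.6]
wrist_force: [0.4, 0.1, -0.1]
opening: 0.0183
grasp_force: 68.6
```

```bash
python3 collar.py;  python3 go.py "(.5460,.3157,.196)" "(.546,.3157,.18)"
```

```text
side 345 140 z 0.1522 0.1683 min [0.4253 0.2812 0.1522] max [0.4569 0.3079 0.1683] circ ((0.44113293290138245, 0.29310038685798645), 0.016100294888019562)
slope [ 0.039 -0.036  0.16 ]
top 182 117 z 0.1526 0.1684 min [0.4255 0.2729 0.1526] max [0.459  0.2912 0.1684] circ ((0.4422556757926941, 0.287742555141449), 0.016826709732413292)
slope [0.027 0.034 0.158]
union ((0.44172367453575134, 0.2905142307281494), 0.017904162406921387) tcp [0.4429 0.2894 0.1969]
t 12.6 pos [443.2 289.8 197.8] rot [ 1.7989e+02 -3.0000e-02  1.0465e+02] F [-0.1 -0.3  0.2] op 0.0186 g 68.6 q [ 33.   1.   1.  89.  -0. 109.]
shift mm [ -0.9 106.    2. ]
shift mm [ -1.  105.9  18. ]
```

Emit:
apply_moves --motion '[{"xyz":[-1,25,1],"jaw":-1,"twist":0},{"xyz":[-1,50,1],"jaw":-1,"twist":0},{"xyz":[-1,75,1],"jaw":-1,"twist":0},{"xyz":[-1,95,1],"jaw":-1,"twist":0},{"xyz":[-1,106,1],"jaw":-1,"twist":0}]'

```text
time: 13.22
ee_pos: [0.5466, 0.316, 0.1961]
tcp_rot: [179.9, -0.0, 104.7]
wrist_force: [0.8, 0.5, -0.9]
opening: 0.0184
grasp_force: 68.7
```

```bash
python3 collar.py;  python3 go.py "(.5460,.3157,.18)"
```

```text
side 91 90 z 0.154 0.1648 min [0.5291 0.3147 0.154 ] max [0.5538 0.3342 0.1648] circ ((0.541965126991272, 0.32290929555892944), 0.014323974028229713)
slope [-0.046  0.061  0.157]
top 93 78 z 0.1515 0.1657 min [0.5362 0.2988 0.1515] max [0.5647 0.319  0.1657] circ ((0.5504387617111206, 0.3094160556793213), 0.016469210386276245)
slope [-0.168  0.238  0.159]
union ((0.545261561870575, 0.3182034492492676), 0.019519338384270668) tcp [0.5466 0.316  0.1961]
t 13.32 pos [546.3 315.8 195.6] rot [ 1.7997e+02 -1.0000e-02  1.0465e+02] F [-0.5  0.8 -0.4] op 0.0185 g 68.6 q [ 30.  16.  16.  91.  -0. 105.]
shift mm [-0.1 -0.3 15.6]
```

Emit:
apply_moves --motion '[{"xyz":[0,0,5],"jaw":-1,"twist":0},{"xyz":[0,0,10],"jaw":-1,"twist":0},{"xyz":[0,0,15],"jaw":-1,"twist":0},{"xyz":[0,0,16],"jaw":-1,"twist":0},{"xyz":[0,0,16],"jaw":-1,"twist":0}]'

```text
time: 13.95
ee_pos: [0.5451, 0.3156, 0.1801]
tcp_rot: [180.0, -0.0, 104.7]
wrist_force: [-2.1, -1.5, 4.6]
opening: 0.0184
grasp_force: 69.1
```

```bash
python3 collar.py;  python3 go.py "(.5460,.3157,.18)"
```

```text
side 84 84 z 0.1363 0.1453 min [0.5274 0.3118 0.1363] max [0.5517 0.3334 0.1453] circ ((0.5394969582557678, 0.32275456190109253), 0.013865308836102486)
slope [-0.084  0.093  0.14 ]
top 87 74 z 0.1347 0.1466 min [0.5371 0.2991 0.1347] max [0.5619 0.3193 0.1466] circ ((0.5495503544807434, 0.31047940254211426), 0.015271302312612534)
slope [ 0.103 -0.087  0.139]
union ((0.544172465801239, 0.31675073504447937), 0.017999909818172455) tcp [0.5451 0.3156 0.1801]
t 14.05 pos [545.2 315.6 180. ] rot [ 1.7997e+02 -2.0000e-02  1.0467e+02] F [-2.  -1.1  5.7] op 0.0188 g 69.1 q [ 30.  15.  14.  89.   0. 105.]
shift mm [-0.1  0.8  0. ]
```

Emit:
apply_moves --motion '[{"xyz":[0,0,0],"jaw":-0.45,"twist":0},{"xyz":[0,0,0],"jaw":-0.3,"twist":0},{"xyz":[0,0,0],"jaw":0,"twist":0},{"xyz":[0,0,0],"jaw":0.3,"twist":0},{"xyz":[0,0,0],"jaw":0.3,"twist":0}]'

```text
time: 14.68
ee_pos: [0.5455, 0.3156, 0.1792]
tcp_rot: [-180.0, 0.0, 104.7]
wrist_force: [-0.1, -0.5, 0.4]
opening: 0.0557
grasp_force: 0.0
```

Emit:
apply_moves --motion '[{"xyz":[0,0,-15],"jaw":0.3,"twist":0},{"xyz":[0,0,-45],"jaw":0.3,"twist":0},{"xyz":[0,0,-80],"jaw":0.3,"twist":0},{"xyz":[-40,-20,-110],"jaw":0.6,"twist":0},{"xyz":[-95,-40,-110],"jaw":1,"twist":0}]'

```text
time: 15.3
ee_pos: [0.5311, 0.2136, 0.2928]
tcp_rot: [179.7, -0.0, 104.8]
wrist_force: [0.6, 0.1, 0.1]
opening: 0.0839
grasp_force: 0.0
```

```bash
cat > see.py <<'E'
from h import *
w_=[]
for n in('top','side'):
    im,d,w=cloud(n); H=cv2.cvtColor(im,cv2.COLOR_RGB2HSV); z=w[...,2]
    m=(H[...,0]>100)&(H[...,0]<130)&(H[...,1]>150)&(np.linalg.norm(w[...,:2]-[.5445,.316],axis=-1)<.05)
    for lo,hi in((.134,.146),(.205,.225)):
        C=w[m&(z>lo)&(z<hi)]
        if len(C)>5: print(n,len(C),np.median(C[:,2]).round(4),cv2.minEnclosingCircle(C[:,:2].astype(np.float32)))
    for k,c in(('white',(.503,.068)),('lav',(.467,-.083))):
        P=w[(np.linalg.norm(w[...,:2]-c,axis=-1)<.05)&(z>.06)&(z<.15)]
        if len(P)>5:
            h=P[:,2].max(); P=P[P[:,2]>h-.006]; s=np.linalg.lstsq(np.c_[2*P[:,:2],np.ones(len(P))],(P[:,:2]**2).sum(1),rcond=None)[0]; print(n,k,len(P),'h',h.round(4),s[:2].round(4),np.sqrt(s[2]+s[0]**2+s[1]**2).round(4))
E
python3 see.py; python3 go.py "(.503,.0678,.2)"
```

```text
top white 126 h 0.0879 [0.5032 0.0676] 0.0312
top lav 120 h 0.0879 [ 0.4675 -0.0834] 0.0313
side 43 0.1412 ((0.5421424508094788, 0.318632036447525), 0.013738320209085941)
side white 133 h 0.0885 [0.5026 0.0682] 0.0312
side lav 92 h 0.0889 [ 0.467  -0.0825] 0.0315
t 15.4 pos [530.6 209.8 292.2] rot [1.7982e+02 4.0000e-02 1.0448e+02] F [0.7 0.5 0.2] op 0.0859 g 0.0 q [ 22.   9.  19. 100.  -0.  97.]
shift mm [-130.5  -62.5   92.1]
```

Emit:
apply_moves --motion '[{"xyz":[-50,-25,40],"jaw":1,"twist":0},{"xyz":[-100,-50,80],"jaw":1,"twist":0},{"xyz":[-130,-62,92],"jaw":1,"twist":0},{"xyz":[-130,-62,92],"jaw":1,"twist":0},{"xyz":[-130,-62,92],"jaw":1,"twist":0}]'

```text
time: 16.02
ee_pos: [0.5043, 0.0726, 0.1984]
tcp_rot: [179.9, -0.0, 104.6]
wrist_force: [-0.3, 0.7, 0.4]
opening: 0.0856
grasp_force: 0.0
```

```bash
python3 see.py; python3 go.py "(.503,.0678,.072)"
python3 - <<'E'
from h import *
o=sensors.get_obs()['ee_pos']
for n in('side','top'):
    im,d,w=cloud(n)
    P=w[(abs(w[...,0]-o[0])<.07)&(abs(w[...,1]-o[1])<.03)&(w[...,2]>.12)&(w[...,2]<.26)]
    print(n,len(P),(np.percentile(P[:,2],[0,1,3])-o[2]).round(4) if len(P) else '')
    L=P[P[:,2]<o[2]+.003]; 
    for s in(-1,1):
        Q=L[s*(L[:,0]-o[0])>0]; print(s,len(Q),Q.min(0).round(4) if len(Q) else'',Q.max(0).round(4) if len(Q) else'')
E
```

```text
top 172 0.1402 ((0.5440388321876526, 0.31664222478866577), 0.01809481345117092)
top 115 0.214 ((0.5435329079627991, 0.31586340069770813), 0.010097011923789978)
top lav 109 h 0.0883 [ 0.4674 -0.0834] 0.0312
side 33 0.1408 ((0.5346660614013672, 0.31419873237609863), 0.010264004580676556)
side white 124 h 0.0885 [0.5027 0.0681] 0.0312
side lav 107 h 0.0887 [ 0.467  -0.0827] 0.0314
t 16.12 pos [504.4  73.1 198.3] rot [179.92  -0.   104.73] F [ 0.3 -0.4  0.7] op 0.0856 g 0.0 q [ 8. -1. -2. 89.  0. 84.]
shift mm [ -4.8  -2.9 126.3]
side 770 [-0.0057  0.0006  0.0033]
-1 10 [0.454  0.0629 0.195 ] [0.4592 0.0729 0.2013]
1 11 [0.5418 0.0736 0.1926] [0.5487 0.0953 0.2008]
top 0 
-1 0  
1 0
```

The spatula hangs upright again: collar (0.544, 0.317) at z 0.140, with the handle top right above it. Next is the white cup.

Emit:
apply_moves --motion '[{"xyz":[-5,-2,10],"jaw":1,"twist":0},{"xyz":[-5,-2,40],"jaw":1,"twist":0},{"xyz":[-5,-2,80],"jaw":1,"twist":0},{"xyz":[-5,-2,115],"jaw":1,"twist":0},{"xyz":[-5,-2,129],"jaw":1,"twist":0}]'

```text
time: 16.85
ee_pos: [0.5018, 0.0667, 0.0658]
tcp_rot: [-179.8, -0.0, 104.7]
wrist_force: [-0.2, 0.5, -0.1]
opening: 0.0856
grasp_force: 0.0
```

```bash
python3 go.py "(.503,.0678,.069)"
```

```text
t 16.85 pos [501.8  66.7  65.8] rot [-1.7981e+02 -2.0000e-02  1.0468e+02] F [-0.2  0.5 -0.1] op 0.0856 g 0.0 q [  8.  -0. -16.  75.  -0.  83.]
shift mm [ 0.8  1.4 -3.2]
```

Emit:
apply_moves --motion '[{"xyz":[0,1,-2],"jaw":0.8,"twist":0},{"xyz":[0,1,-2],"jaw":0.6,"twist":0},{"xyz":[0,1,-2],"jaw":0.4,"twist":0},{"xyz":[0,1,-2],"jaw":0.2,"twist":0},{"xyz":[0,1,-2],"jaw":0,"twist":0}]' --grip_force 35

```text
time: 17.48
ee_pos: [0.5051, 0.0672, 0.0724]
tcp_rot: [179.8, 0.0, 104.7]
wrist_force: [-1.4, -0.2, 6.4]
opening: 0.0645
grasp_force: 38.3
```

Emit:
apply_moves --motion '[{"xyz":[0,0,-10],"jaw":0,"twist":0},{"xyz":[0,0,-40],"jaw":0,"twist":0},{"xyz":[0,0,-75],"jaw":0,"twist":0},{"xyz":[0,0,-100],"jaw":0,"twist":0},{"xyz":[0,0,-100],"jaw":0,"twist":0}]'

```text
time: 18.1
ee_pos: [0.5052, 0.0672, 0.173]
tcp_rot: [179.8, 0.0, 104.7]
wrist_force: [0.8, -0.2, -1.2]
opening: 0.0638
grasp_force: 39.1
```

```bash
python3 go.py "(.467,-.083,.168)"
python3 - <<'E'
from h import *
o=sensors.get_obs()['ee_pos']
im,d,w=cloud('side'); z=w[...,2]; H=cv2.cvtColor(im,cv2.COLOR_RGB2HSV)
P=w[(np.linalg.norm(w[...,:2]-o[:2],axis=-1)<.06)&(z>.08)&(z<.21)&(H[...,2]>90)]
print(len(P),P.min(0).round(4),P.max(0).round(4))
save('c1',cv2.resize(im[180:330,220:420],(800,600),interpolation=2))
E
```

```text
t 18.1 pos [505.2  67.2 173. ] rot [1.7975e+02 3.0000e-02 1.0467e+02] F [ 0.8 -0.2 -1.2] op 0.0638 g 39.1 q [ 8. -2. -5. 86.  0. 83.]
shift mm [-135.6  -75.     4.7]
1298 [0.4455 0.0356 0.0999] [0.5571 0.1019 0.2092]
```

View pics/c1.png

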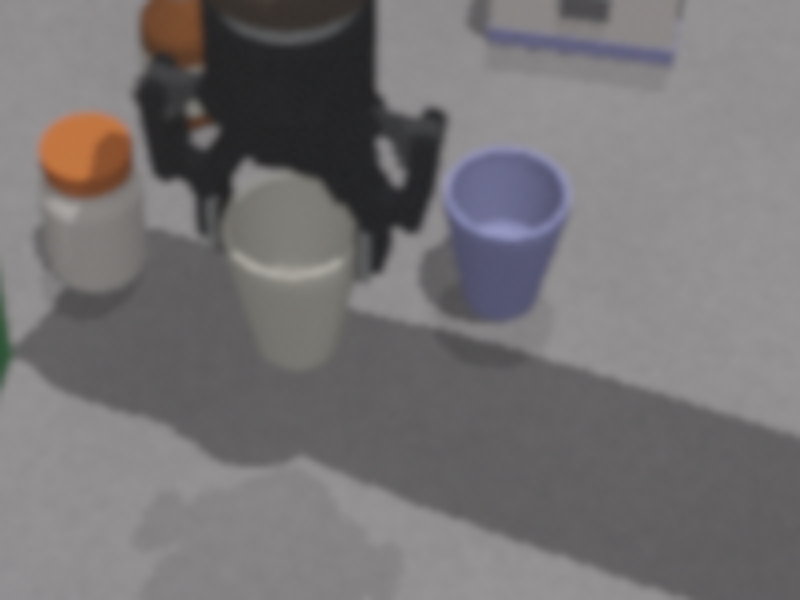

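The white cup is held level: rim ellipse at crop (290,230), foot at (298,360). The lavender cup stands clear at (505,235). I measure the held rim before going over.

```bash
cat > rim.py <<'E'
from h import *
from scipy.optimize import least_squares
def rim(zlo,zhi,c,n='side',vmin=80):
    im,d,w=cloud(n); z=w[...,2]; H=cv2.cvtColor(im,cv2.COLOR_RGB2HSV)
    P=w[(np.linalg.norm(w[...,:2]-c,axis=-1)<.038)&(z>zlo)&(z<zhi)&(H[...,2]>vmin)]
    f=lambda s:np.linalg.norm(P[:,:2]-s,axis=1)-.0315
    r=least_squares(f,c,loss='soft_l1',f_scale=.001); return r.x.round(4),len(P),np.abs(f(r.x)).mean().round(4),P[:,2].max().round(4)
if __name__=='__main__':
    o=sensors.get_obs()['ee_pos']; print(o.round(4)); h=o[2]-.0715+.084; print(h)
    for a in(.004,.006): print('white',rim(h-a,h+.006,o[:2]))
    print('lav',rim(.08,.092,np.array([.467,-.083]),vmin=60))
E
python3 rim.py
```

```text
[0.5046 0.0671 0.1712]
0.18370956471888128
white (array([0.5033, 0.0682]), 169, np.float64(0.0014), np.float64(0.1885))
white (array([0.503 , 0.0686]), 190, np.float64(0.0015), np.float64(0.1889))
lav (array([ 0.4669, -0.0829]), 162, np.float64(0.0013), np.float64(0.0893))
```

```bash
python3 go.py "(.4684,-.0843,.178)"
```

```text
t 18.3 pos [503.6  67.  169.2] rot [-1.7991e+02 -1.0000e-02  1.0467e+02] F [ 0.7  0.2 -1.6] op 0.0642 g 39.1 q [ 8. -2. -5. 86.  0. 83.]
shift mm [-137.4  -72.4   -8.8]
```

Emit:
apply_moves --motion '[{"xyz":[-15,-8,-7],"jaw":0,"twist":0},{"xyz":[-55,-30,-7],"jaw":0,"twist":0},{"xyz":[-100,-53,-7],"jaw":0,"twist":0},{"xyz":[-128,-68,-7],"jaw":0,"twist":0},{"xyz":[-137,-73,-7],"jaw":0,"twist":0}]'

```text
time: 18.92
ee_pos: [0.4673, -0.0859, 0.1772]
tcp_rot: [-180.0, 0.0, 104.5]
wrist_force: [0.3, -0.0, -1.2]
opening: 0.064
grasp_force: 39.1
```

Emit:
apply_moves --motion '[{"xyz":[0,0,0],"jaw":0,"twist":0},{"xyz":[0,0,0],"jaw":0,"twist":0}]'

```text
time: 19.18
ee_pos: [0.4683, -0.0833, 0.1772]
tcp_rot: [-180.0, -0.0, 104.7]
wrist_force: [0.1, 0.8, -1.9]
opening: 0.0641
grasp_force: 39.1
```

```bash
python3 go.py "(.4684,-.0843,.178)"
python3 - <<'E'
from rim import *
A=[]
for i in range(3):
    o=sensors.get_obs()['ee_pos']; r=rim(o[2]+.008,o[2]+.018,o[:2]); print(o.round(4),r)
print(rim(.08,.092,np.array([.467,-.083]),vmin=60))
E
```

```text
t 19.18 pos [468.3 -83.3 177.2] rot [-1.8000e+02 -2.0000e-02  1.0471e+02] F [ 0.1  0.8 -1.9] op 0.0641 g 39.1 q [-10.  -6.  -9.  87.   0.  65.]
shift mm [-1.  -0.1 -0.8]
[ 0.4683 -0.0833  0.1772] (array([ 0.4671, -0.0815]), 198, np.float64(0.0015), np.float64(0.1952))
[ 0.4683 -0.0832  0.1772] (array([ 0.4673, -0.0817]), 198, np.float64(0.0014), np.float64(0.1951))
[ 0.4683 -0.0831  0.1772] (array([ 0.4672, -0.0817]), 204, np.float64(0.0015), np.float64(0.1947))
(array([ 0.4669, -0.0831]), 120, np.float64(0.0012), np.float64(0.089))
```

Emit:
apply_moves --motion '[{"xyz":[-1,0,10],"jaw":0,"twist":0},{"xyz":[-1,0,25],"jaw":0,"twist":0},{"xyz":[-1,0,40],"jaw":0,"twist":0},{"xyz":[-1,0,53],"jaw":0,"twist":0},{"xyz":[-1,0,62],"jaw":0,"twist":0}]'

```text
time: 20.0
ee_pos: [0.4681, -0.0849, 0.1141]
tcp_rot: [-180.0, -0.0, 104.7]
wrist_force: [0.5, -0.0, -1.2]
opening: 0.064
grasp_force: 39.1
```

Emit:
apply_moves --motion '[{"xyz":[0,0,3],"jaw":0,"twist":0},{"xyz":[0,0,5],"jaw":0,"twist":0},{"xyz":[0,0,6],"jaw":0,"twist":0}]'

```text
time: 20.38
ee_pos: [0.4686, -0.0849, 0.1096]
tcp_rot: [180.0, 0.0, 104.7]
wrist_force: [-0.4, -0.3, -0.4]
opening: 0.0644
grasp_force: 39.1
```

```bash
python3 go.py
python3 - <<'E'
from rim import *
o=sensors.get_obs()['ee_pos']; print(rim(o[2]+.008,o[2]+.018,o[:2]))
E
```

```text
t 20.38 pos [468.6 -84.9 109.6] rot [1.7997e+02 1.0000e-02 1.0467e+02] F [-0.4 -0.3 -0.4] op 0.0644 g 39.1 q [-10.  -6. -16.  80.   0.  65.]
(array([ 0.4677, -0.0835]), 164, np.float64(0.0016), np.float64(0.1275))
```

Emit:
apply_moves --motion '[{"xyz":[0,0,1],"jaw":0,"twist":0},{"xyz":[0,0,2],"jaw":0,"twist":0},{"xyz":[0,0,3],"jaw":0,"twist":0},{"xyz":[0,0,3],"jaw":0,"twist":0}]'

```text
time: 20.92
ee_pos: [0.4685, -0.0849, 0.1066]
tcp_rot: [180.0, 0.0, 104.7]
wrist_force: [-0.5, -0.2, 1.6]
opening: 0.064
grasp_force: 39.3
```

Emit:
apply_moves --motion '[{"xyz":[0,0,1],"jaw":0,"twist":0},{"xyz":[0,0,1.5],"jaw":0,"twist":0},{"xyz":[0,0,1.5],"jaw":0,"twist":0}]'

```text
time: 21.3
ee_pos: [0.4688, -0.0851, 0.1064]
tcp_rot: [179.9, 0.1, 104.7]
wrist_force: [-3.0, 2.0, 13.7]
opening: 0.0644
grasp_force: 40.3
```

Emit:
apply_moves --motion '[{"xyz":[0,0,-1],"jaw":0,"twist":0},{"xyz":[0,0,-1],"jaw":0.65,"twist":0},{"xyz":[0,0,-1],"jaw":0.8,"twist":0},{"xyz":[0,0,-1],"jaw":1,"twist":0},{"xyz":[0,0,-1],"jaw":1,"twist":0}]'

```text
time: 21.92
ee_pos: [0.4683, -0.0849, 0.1056]
tcp_rot: [-180.0, -0.0, 104.7]
wrist_force: [-0.6, 0.9, -0.3]
opening: 0.0853
grasp_force: 0.0
```

Emit:
apply_moves --motion '[{"xyz":[0,0,-10],"jaw":1,"twist":0},{"xyz":[0,0,-40],"jaw":1,"twist":0},{"xyz":[0,0,-90],"jaw":1,"twist":0},{"xyz":[0,-40,-130],"jaw":1,"twist":0},{"xyz":[0,-95,-130],"jaw":1,"twist":0}]'

```text
time: 22.55
ee_pos: [0.3768, -0.1093, 0.2393]
tcp_rot: [179.8, 0.1, 104.7]
wrist_force: [-0.9, -0.7, -0.0]
opening: 0.0861
grasp_force: 0.0
```

Emit:
apply_moves --motion '[{"xyz":[-60,-20,0],"jaw":1,"twist":0},{"xyz":[-120,-20,0],"jaw":1,"twist":0},{"xyz":[-180,-20,0],"jaw":1,"twist":0},{"xyz":[-230,-20,0],"jaw":1,"twist":0},{"xyz":[-230,-20,0],"jaw":1,"twist":0}]'

```text
time: 23.18
ee_pos: [0.4155, -0.3392, 0.2348]
tcp_rot: [-179.9, -0.1, 104.5]
wrist_force: [-0.3, 1.4, -0.2]
opening: 0.0853
grasp_force: 0.0
```

```bash
python3 go.py; python3 see.py
python3 - <<'E'
from rim import *
print(rim(.112,.127,np.array([.467,-.083])),rim(.079,.092,np.array([.467,-.083]),vmin=60))
im=cloud('side')[0]; save('end',im)
E
```

```text
t 23.18 pos [ 415.5 -339.2  234.8] rot [-1.7994e+02 -6.0000e-02  1.0450e+02] F [-0.3  1.4 -0.2] op 0.0853 g 0.0 q [-39.   3.   6.  94.  -0.  36.]
top 170 0.1404 ((0.5519802570343018, 0.3215482831001282), 0.027640879154205322)
top 112 0.2139 ((0.5434092879295349, 0.31616783142089844), 0.009979764930903912)
top lav 118 h 0.1228 [ 0.4677 -0.0831] 0.0311
side 29 0.1416 ((0.534440279006958, 0.31391391158103943), 0.009389213286340237)
side lav 137 h 0.1225 [ 0.4671 -0.0827] 0.0313
(array([ 0.4669, -0.0826]), 225, np.float64(0.0014), np.float64(0.1242)) (array([ 0.4663, -0.082 ]), 288, np.float64(0.0031), np.float64(0.0919))
```

View pics/end.png

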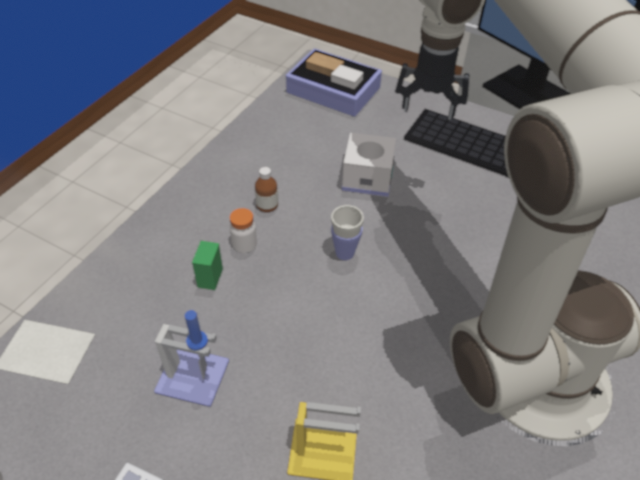

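The picture shows the white cup nested in the lavender one at (346,235), the spatula hanging at (195,330) and the bystanders unmoved. The rim rose from 0.088 to 0.1226 m, about 34.6 mm, so the cup is fully down.

```bash
python3 -c "
from workcell import bot
print(bot.job_done())"
```

```text
the job is handed in; nothing more can be done
None
```

The job is handed in (no verdict came back): by my camera checks, the spatula was held in the sanitiser well for over a second and hangs upright on the lavender fork again, the white cup is nested fully down in the lavender one, and the bottle, jar and carton look unmoved.

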